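Ready the peg holder: seat the bone button, hold the chip guard open

TASK

Pick the bone button out of the pocket tray and stand it fully down in the brass cup on the peg holder, then raise the holder's spring-shut yellow chip guard and keep holding it open at 60 degrees so that I can get both hands on the peg blank. Finish while still holding the guard there: do not let go. Leave the walnut buttons in their pockets and do not disturb the other things on the bench.

Things in the scene. Friction and masses are not known exactly. Their poses are not given: they have to be found in the camera images.
- bone_button: Tan bone peg button, loose: upright plain round cylinder, 16 mm diameter, 26 mm tall (2 mm chamfers at the foot and top), about 15 g. It stands in one of the three tray pockets. Origin: centre of its underside, z up.
- walnut_button1: Dark walnut button of the same size in another tray pocket; stays there. Origin: centre of its underside.
- walnut_button2: Second dark walnut button, same size, in the remaining pocket; stays there. Origin: centre of its underside.
- tray: Grey pocket tray, fixed to the bench, 60 mm (its x) by 160 mm (its y) by 12 mm high, with three round pockets 20 mm wide and 6 mm deep in a row along its y at -50, 0 and +50 mm. Buttons stick out 20 mm above it. Origin: centre of its underside.
- holder: Walnut peg blank holder, fixed: board 20 mm thick, 120 mm along its x. Its front (guard bar) faces its -x, roughly to the robot. At its +y end a brass block 60 x 60 x 20 mm with the cup; at its -y end a black iron C-clamp, y -110 to -186 mm, 130 mm high. Hinge posts at x +55, y +-63 mm are 64 mm high. Origin: centre of the board's underside, on the bench; z up.
- cup (a point): Centre of the floor of the brass button cup, a round blind hole 20 mm wide and 8 mm deep with a 2 mm chamfer, 12 mm above the bench, at holder x 0, y +115 mm. Axes as the holder's.
- guard_hinge (a point): Middle of the guard's hinge line, at holder x +55, y 0, z +56 mm; the hinge line runs along the holder's y. Axes as the holder's.
- guard_bar (a point): Middle of the guard's handle bar, a round steel rod 10 mm thick along the holder's y, 70 mm clear between its two arms, 38 mm in front of the guard's frame, nothing below it. It lies in the guard's plane 150 mm from the hinge line; shut, at holder x -95, z +56 mm. It turns with the guard.
- guard (a joint): Opening angle of the guard, rad: 0 shut (level), grows as the bar swings up and over towards the holder's +x; 60 degrees is 1.047; stop at 1.5. The guard is a yellow frame 112 x 110 x 8 mm with a clear pane, 0.22 kg. Weight and a hinge spring shut it from any angle; holding it takes about 1.4 N at the bar.
- bowl: Chipped blue ceramic bowl of offcuts, 130 mm wide, 50 mm high, loose; leave alone. Origin: centre of its underside.
- spokeshave: Brass spokeshave, 250 mm long along its y, 18 mm high, loose; leave alone. Origin: middle of its underside.
- bridge: Tan bone crescent bridge, about 70 mm long, 16 mm high, loose; leave alone. Origin: on the bench at the crescent's centre of curvature, 32 mm from its bow.
- glue_jar: Amber glue jar, 60 mm wide, 75 mm high, loose; leave alone. Origin: centre of its underside.
- brush: Dusting brush lying along its x, loose; leave alone. Origin: on its underside, near the middle.

How it is judged:
On the way, in this order (a step that is already met when the one before it is completed fails the run):
1. the bone button is lifted clear of the tray (height (world z) of bone_button above 0.02 m and contact force between the fingers and bone_button above 0.3 N), for 0.1 s.
2. the bone button stands fully down in the brass cup, let go (horizontal distance between bone_button and cup below 0.004 m and z of bone_button in the frame of cup below 0.003 m and angle between bone_button's own z axis and vertical below 0.15 rad and contact force between the fingers and bone_button below 0.05 N), for 0.2 s.
3. the guard is held at 60 degrees, within 6 (value of joint guard between 0.942 and 1.152 rad and contact force between the fingers and holder above 0.5 N), for 0.3 s.
At the end, for the whole second after the job is handed in: The robot's fingers still hold the guard, at rest (under 0.1 rad/s), at 60 degrees within 6, with more than 0.5 N of contact; the bone button stands upright in the brass cup, its foot within 3 mm of the cup's floor and 4 mm of its centre, not touched by the fingers (all of step 2 and all of step 3 and velocity of joint guard between -0.1 and 0.1 rad/s); the arm keeps its last pose, push and grip.
It fails at once if a walnut button is moved more than 12 mm (distance of any of walnut_button1, walnut_button2 from where it was at the start of the episode above 0.012 m).
It fails at once if the bowl, spokeshave, bridge, glue jar or brush is moved more than 30 mm (distance of any of bowl, spokeshave, bridge, glue_jar, brush from where it was at the start of the episode above 0.03 m).
It fails at once if a loose thing props or touches the holder or guard (contact force between any of bowl, spokeshave, bridge, glue_jar, brush and holder above 0.2 N).
It also fails if it takes over 51 s, if anything falls off the work surface, if the arm or the gripper's body presses on something with over 40 N, if the wrist force passes 120 N, or if a joint passes its speed limit or range.

ROBOT

A 6-joint arm with a two-finger parallel gripper is mounted at the origin on the work surface. World frame = base frame: x ahead of the robot, y to its left, z up, the work surface at z = 0. Lengths are in m, angles in rad, forces in N, time in s.
With the tool pointing down it reaches from about 0.35 to 0.775 m from the base axis. Payload 5.5 kg.
Tool frame: the origin (TCP) lies midway between the tips of the shut fingers; the grasp point (between the pads) lies 19 mm behind it; z points along the fingers, y is the line along which they close (so a half turn about z gives the same grasp; the last joint's range is limited). The gripper opens to 85 mm and grips with 20 to 120 N. Pads are 22 mm wide; open, the fingers measure 114 mm over their backs; the gripper's body (76 mm by 85 mm) begins 54 mm behind the grasp point. The pads swing forward as they close: fully open they stand 13 mm farther back than shut.
Start: joints at [-1.358, 0.313, 0.046, 1.304, 0, 1.431], TCP at [0.199, -0.54, 0.209] pointing down, gripper open.
Joint ranges: [-2.76, 2.76], [-0.86, 1.69], [-1.03, 1.26], [-2.2, 2.34], [-1.47, 1.5], [-3.14, 3.14]. Speed limits (rad/s): [2.57, 2.57, 3.14, 3.14, 3.14, 3.14].

INTERFACE

Orientations are given as a unit quaternion [w, x, y, z].
In Python, from workcell import get_state, read_camera, camera_info, hand_in, recognise gives the robot as it stands.
- The arm moves only by the tool arm_command, never from a script. Its argument "moves" is one flat list of numbers, 7 for each row, row after row: the opening, from -1 (shut) to 1 (fully open), then the shift along the tool's x, y, z in mm, then the turn, a rotation vector about the tool's x, y, z in rad. A call has 1 to 8 rows; each row shifts and turns the commanded pose from where the row before left it, along the tool's axes as they then stand; what a row does not reach is not made up. A row lasts 1/8 s, in which the tool goes at most 62.5 mm and 10.7 degrees, less where a joint would pass 70% of its speed; a pose out of reach is approached as far as the arm can. A call with a gripper value outside its range is refused whole. The fingers move at their own pace and stop on an object; "newtons" is the grip in N (left out, the last holds). Time passes only in rows, so rows that do not move let the fingers close. It gives the time, the measured TCP pose, the force, the opening and the grip force at its end, in the units of the state.
- get_state(): the state, without advancing time (a new reading comes with each control period).
- read_camera(name): name is "side" or "top"; returns (picture, depth): 480x640x3 uint8, blue, green, red; 480x640 float32, m along the optical axis (not along the pixel's ray), 0 where there is no reading.
- camera_info(name): a dict with "fovy" (degrees; the focal length in pixels is half the picture's height over the tangent of half this angle, whatever the lens; pixels are square), "cx", "cy" (the principal point, pixels), "eye" and "orientation" of the camera in the world. Camera axes: x right, y down, z forward; pixel columns grow to the right and rows downward; lengths in m; the calibration is good to about 2 mm. A picture is of the moment at which its call begins. camera_info takes no time and is no camera call.
- hand_in(): hands the job in; it is judged then, once.
Trained networks look in the newest picture that a camera, given by its name, has taken for a name from the list of things; names that differ only in an ending like _2 or _b are one class to them, and where a whole thing is asked for, a point or a joint stands for the part that bears it (a point fixed in the world has none). Each returns a list of dicts, best first, with "confidence" (0 to 1); they miss things now and then, are a little off and sometimes report something else, mostly with a low value. They report only what shows in the picture. A call takes as long as a camera call.
- recognise(camera, label): "point" ([column, row] in pixels, amid what is visible of it).
The state is a dict: "clock": time; "joint_pos": joint angles; "qvel": joint speeds; "tau": joint torques, N m; "tcp_pos": TCP position; "orientation": TCP orientation; "wrist_force": force on the tool from outside, world axes, zero at the start; "ft_torque": the same for the moment, N m; "finger_gap": finger opening in m; "grip_force": force on a finger pad.
Only numpy, scipy, OpenCV 4.12 (cv2) and the standard library are available. Lean on these libraries where they do the work, as an engineer would, in place of code of your own. Each camera call takes 0.05 s, during which the arm holds its last target. There are 200 camera calls.

## Working session

There is one attempt and no reset: what is moved stays moved. The work goes in short steps, Python scripts to look and compute and a tool call to move; the robot and the scene stay as the last step left them, time stands still between calls to the robot, and variables do not carry over. Pictures are saved under pics/ and viewed, at most 10 in all, crops included, and the job is handed in when it is done.

Besides the shell and the picture viewer there is one more tool, called after "Call:" as a command line: name --argument value ..., lists and objects as JSON in quotes. arm_command: Moves the arm, as the interface text tells. Its arguments: {"type":"object","properties":{"moves":{"type":"array"},"newtons":{"type":"number"}},"required":["moves"]}

```bash
mkdir -p pics; python3 - <<'E'
from workcell import *
import cv2
s=get_state(); print({k:(v if not hasattr(v,'tolist') else v.tolist()) for k,v in s.items()})
for n in("top","side"):
    p,d=read_camera(n); cv2.imwrite(f"pics/{n}0.png",p); import numpy as np; np.save(f"{n}0.npy",d); cv2.imwrite(f"{n}0raw.png",p)
    print(n,camera_info(n))
    for l in ("bone_button","walnut_button1","tray","holder","cup","guard_bar","guard"):
        try: print(l,[(r["point"],round(r["confidence"],2)) for r in recognise(n,l)][:3])
        except Exception as e: print(l,e)
E
```

```text
{'clock': 0.0, 'joint_pos': [-1.3576051067889927, 0.3139746595520889, 0.04498964254173572, 1.3035785795137136, 6.772879589371746e-06, 1.4312077821269822], 'qvel': [-0.0002720434383555549, 0.00038249457883123293, -0.0010381963809786426, 8.930403887915067e-07, -0.0017003230416561103, 0.000631614091759068], 'tau': [-0.0014222575919120573, -48.0629825592041, 29.85312581062317, 0.019402483594603837, -0.00013700126601179363, -6.527350393525921e-07], 'tcp_pos': [0.19855185874348646, -0.5390614833850711, 0.20822789354852106], 'orientation': [-0.0008831610441943884, 0.984483214195689, 0.17547655155343803, -2.912745547793872e-05], 'wrist_force': [0.1567222486380296, -1.1781391874742322, 0.7161393151514266], 'ft_torque': [-0.022695939606310472, 0.027594372630147048, -0.057915012122303156], 'grip_force': 0.0, 'finger_gap': 0.08509643169660741}
top {'fovy': 43.347537399108326, 'cx': 327.0585126119676, 'cy': 237.67631982321012, 'eye': array([ 0.31810182, -0.06664317,  1.26865741]), 'orientation': array([-0.07459678,  0.71673302, -0.68984141,  0.06962703])}
bone_button [([158.6, 261.7], 0.41)]
walnut_button1 [([174.9, 172.5], 0.22)]
tray [([160.6, 262.3], 0.56)]
holder [([348.4, 227.6], 0.59), ([342.4, 227.6], 0.21)]
cup []
guard_bar [([340.7, 229.0], 0.68)]
guard [([339.5, 226.2], 0.72)]
side {'fovy': 51.71355392945755, 'cx': 320.6002529427216, 'cy': 237.61926397085944, 'eye': array([0.09566319, 0.71692154, 0.63484114]), 'orientation': array([ 0.12671446, -0.21764697,  0.84535556, -0.47111275])}
bone_button [([146.9, 321.2], 0.69), ([307.9, 241.1], 0.66), ([225.0, 380.3], 0.53)]
walnut_button1 [([235.7, 355.7], 0.66), ([216.1, 400.6], 0.56)]
tray [([222.0, 392.5], 0.78)]
holder [([303.6, 250.2], 0.67)]
cup [([303.7, 246.9], 0.85)]
guard_bar []
guard [([305.6, 239.5], 0.63), ([297.8, 246.2], 0.38)]
```

View pics/top0.png

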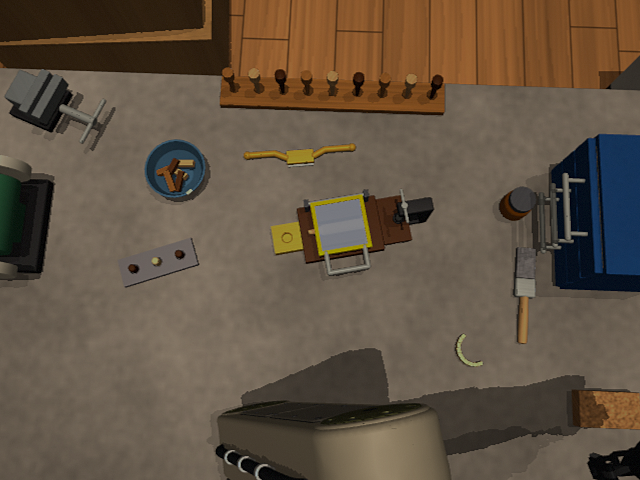

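View pics/side0.png

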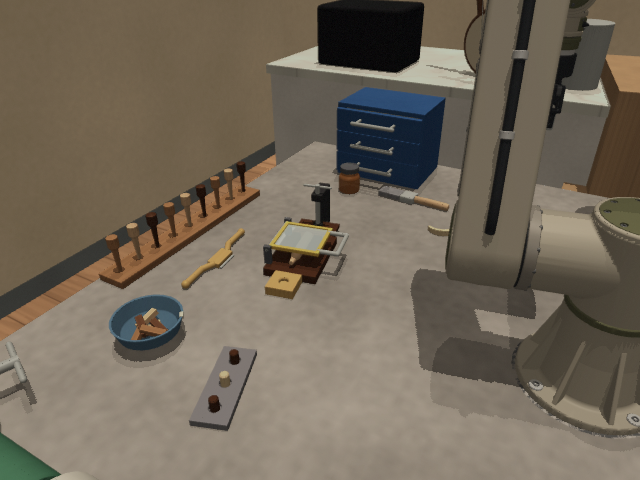

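The top view shows the bone button at (155,261) in the middle pocket, between walnuts at (133,268) and (179,255). The cup is at (287,238), and the guard bar runs from (330,272) to (367,266) with the C-clamp on the right at (415,210). The side view agrees: button (225,379), cup (284,281).

```bash
cat > h.py <<'E'
import numpy as np, cv2
from workcell import *
from scipy.spatial.transform import Rotation as R
def cam(n):
    c=camera_info(n); q=c["orientation"]; return c,R.from_quat(np.r_[q[1:],q[0]]).as_matrix(),240/np.tan(np.radians(c["fovy"]/2))
def cloud(n,d):
    c,M,f=cam(n); v,u=np.mgrid[:480,:640]
    return np.stack([(u-c["cx"])/f*d,(v-c["cy"])/f*d,d],-1)@M.T+c["eye"]
def atz(n,u,v,z):
    c,M,f=cam(n); r=M@[(u-c["cx"])/f,(v-c["cy"])/f,1]; return c["eye"]+r*(z-c["eye"][2])/r[2]
def proj(n,P):
    c,M,f=cam(n); p=(np.asarray(P)-c["eye"])@M; return np.c_[p[:,0]/p[:,2]*f+c["cx"],p[:,1]/p[:,2]*f+c["cy"]]
def tool():
    s=get_state(); q=s["orientation"]; return np.array(s["tcp_pos"]),R.from_quat(np.r_[q[1:],q[0]])
E
python3 - <<'E'
from h import *
for n,boxes in (("top",dict(b=(148,254,163,268),w1=(126,261,140,275),w2=(172,248,187,262),bowl=(140,130,210,205))),("side",dict(b=(217,369,232,387),w1=(206,392,221,412),w2=(227,347,242,364)))):
    P=cloud(n,np.load(n+"0.npy"))
    for k,(a,b,c,d) in boxes.items():
        Q=P[b:d,a:c].reshape(-1,3); hi=np.percentile(Q[:,2],98); m=Q[:,2]>(.027 if k!='bowl' else .035); print(n,k,m.sum(),hi.round(4),Q[m].mean(0).round(4))
p=cv2.imread("top0raw.png"); 
q=cv2.imread("side0raw.png")
a=cv2.resize(p[185:290,260:440],None,fx=4,fy=4,interpolation=2)
cv2.imwrite("pics/c1.png",a)
b=cv2.resize(q[170:310,240:370],None,fx=4.2,fy=4.2,interpolation=2); cv2.imwrite("pics/c2.png",b)
print(atz("top",155.5,261,.032),atz("top",287,238,.02),atz("side",284.5,281,.02))
for n,x0,y0,x1,y1 in(("top",260,185,440,290),):
    P=cloud(n,np.load(n+"0.npy"))
    for (u,v) in((348,269),(330,272),(367,266),(306,207),(366,194),(340,225)): print(u,v,P[v-1:v+2,u,:].round(3).tolist())
E
```

```text
top b 47 0.0348 [0.5046 0.2862 0.0839]
top w1 48 0.0357 [0.4851 0.323  0.1085]
top w2 44 0.0346 [0.5251 0.2477 0.0595]
top bowl 1112 0.0511 [0.7093 0.2772 0.0627]
side b 71 0.0335 [0.5109 0.3045 0.0314]
side w1 84 0.0341 [0.4892 0.3558 0.0387]
side w2 67 0.0339 [0.5148 0.2712 0.0493]
[0.51121064 0.30118016 0.032     ] [0.57271964 0.03172705 0.02      ] [0.56989092 0.03269045 0.02      ]
348 269 [[0.508, -0.098, 0.056], [0.505, -0.098, 0.063], [0.503, -0.098, 0.063]]
330 272 [[0.5, -0.062, 0.062], [0.497, -0.062, 0.063], [0.495, -0.062, 0.062]]
367 266 [[0.515, -0.136, 0.061], [0.513, -0.136, 0.059], [0.511, -0.136, 0.06]]
306 207 [[0.632, -0.007, 0.064], [0.631, -0.007, 0.06], [0.631, -0.007, 0.053]]
366 194 [[0.664, -0.13, 0.068], [0.662, -0.13, 0.065], [0.661, -0.13, 0.064]]
340 225 [[0.599, -0.079, 0.054], [0.597, -0.079, 0.056], [0.595, -0.079, 0.055]]
```

View pics/c1.png

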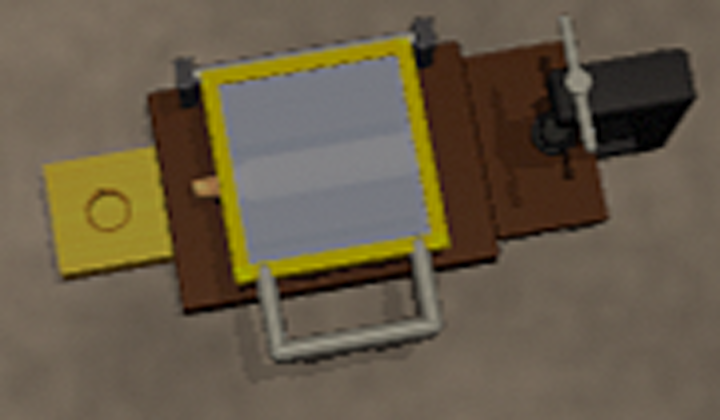

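View pics/c2.png

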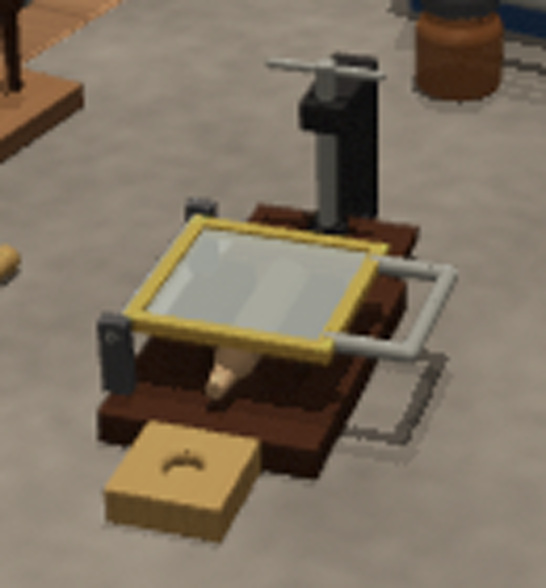

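```bash
python3 - <<'E'
from h import *
from scipy.optimize import least_squares
F=dict(top=[((108,210),(0,115,20)),((43,165),(30,145,20)),((60,272),(-30,145,20)),((278,351),(-95,40,56)),((432,325),(-95,-40,56)),((235,278),(-57,55,60)),((449,242),(-57,-55,60)),((202,75),(55,55,60)),((412,38),(55,-55,60))],
side=[((184,466),(0,115,20)),((105,490),(30,145,20)),((218,512),(-30,145,20)),((262,440),(-30,85,20)),((412,352),(-95,40,56)),((455,270),(-95,-40,56)),((125,317),(55,55,60)),((200,217),(55,-55,60)),((388,245),(-57,-55,60)),((332,355),(-57,55,60))])
S=dict(top=(4,260,185),side=(4.2,240,170))
def pix(n):
    s,a,b=S[n]; return np.array([((f[0][0]+.5)/s-.5+a,(f[0][1]+.5)/s-.5+b) for f in F[n]])
def W(n,p,P=None):
    P=np.array([f[1] for f in F[n]])/1e3 if P is None else P
    c,s=np.cos(p[2]),np.sin(p[2]); return np.c_[p[0]+c*P[:,0]-s*P[:,1],p[1]+s*P[:,0]+c*P[:,1],P[:,2]]
r=lambda p,ns:np.concatenate([(proj(n,W(n,p))-pix(n)).ravel() for n in ns])
for ns in(["top"],["side"],["top","side"]):
    o=least_squares(r,[.6,-.08,.2],args=(ns,),loss="soft_l1"); p=o.x
    print(ns,p.round(4),"rms",np.sqrt((r(p,ns)**2).mean()).round(2)); 
    print(" cup,bar,hinge",W("top",p,np.array([[0,115,12],[-95,0,56],[55,0,56]])/1e3).round(4).tolist())
for n in("top","side"):
    print(n,[(atz(n,*((x:=pix(n)[0])),.02)).round(4)])
# buttons by colour
for n,boxes in (("top",dict(b=(147,252,165,270),w1=(124,259,142,277),w2=(170,246,189,264))),("side",dict(b=(215,368,234,390),w1=(205,391,223,413),w2=(225,346,244,366)))):
    p=cv2.imread(n+"0raw.png").astype(int)
    for k,(a,b,c,d) in boxes.items():
        q=p[b:d,a:c]; v=q.sum(2)
        m=(q[...,2]-q[...,0]>25) if k=='b' else ((v<190))
        y,x=np.nonzero(m); print(n,k,m.sum(),(x.min()+a,x.max()+a,y.min()+b,y.max()+b),"cent@top/mid",atz(n,x.mean()+a,y.mean()+b,.032).round(4),atz(n,x.mean()+a,y.mean()+b,.022).round(4))
E
```

```text
['top'] [ 0.5988 -0.0798  0.2061] rms 0.45
 cup,bar,hinge [[0.5753, 0.0328, 0.012], [0.5058, -0.0993, 0.056], [0.6526, -0.0686, 0.056]]
['side'] [ 0.5961 -0.0812  0.2038] rms 0.5
 cup,bar,hinge [[0.5728, 0.0314, 0.012], [0.5031, -0.1004, 0.056], [0.6499, -0.07, 0.056]]
['top', 'side'] [ 0.5975 -0.0804  0.2066] rms 0.68
 cup,bar,hinge [[0.5739, 0.0321, 0.012], [0.5045, -0.0999, 0.056], [0.6513, -0.0691, 0.056]]
top [array([0.5746, 0.0326, 0.02  ])]
side [array([0.5727, 0.0325, 0.02  ])]
top b 67 (np.int64(151), np.int64(160), np.int64(257), np.int64(265)) cent@top/mid [0.5117 0.301  0.032 ] [0.5133 0.3039 0.022 ]
top w1 82 (np.int64(128), np.int64(138), np.int64(264), np.int64(273)) cent@top/mid [0.4945 0.346  0.032 ] [0.496  0.3493 0.022 ]
top w2 75 (np.int64(175), np.int64(184), np.int64(250), np.int64(259)) cent@top/mid [0.5275 0.2529 0.032 ] [0.5292 0.2555 0.022 ]
side b 147 (np.int64(219), np.int64(229), np.int64(371), np.int64(386)) cent@top/mid [0.5048 0.3104 0.032 ] [0.5116 0.3036 0.022 ]
side w1 165 (np.int64(208), np.int64(220), np.int64(395), np.int64(412)) cent@top/mid [0.4871 0.3575 0.032 ] [0.4936 0.3516 0.022 ]
side w2 128 (np.int64(229), np.int64(239), np.int64(350), np.int64(364)) cent@top/mid [0.5201 0.2656 0.032 ] [0.5271 0.2581 0.022 ]
```

Call:
arm_command --moves '[1,36,-42,0,0,0,0,1,36,-42,0,0,0,0,1,36,-42,0,0,0,0,1,36,-42,0,0,0,0,1,36,-42,0,0,0,0,1,36,-42,0,0,0,0,1,36,-42,0,0,0,0,1,36,-42,0,0,0,0]'

```text
clock: 1.8
tcp_pos: [0.3533, -0.1233, 0.2095]
orientation: [0.0, 0.985, 0.175, 0.001]
wrist_force: [0.6, -1.1, 0.7]
finger_gap: 0.0852
grip_force: 0.0
```

Call:
arm_command --moves '[1,36,-42,0,0,0,0,1,36,-42,0,0,0,0,1,36,-42,0,0,0,0,1,36,-42,0,0,0,0,1,36,-42,0,0,0,0,1,36,-42,0,0,0,0,1,36,-42,0,0,0,0,1,33,-51,0,0,0,0]'

```text
clock: 2.8
tcp_pos: [0.5058, 0.2884, 0.2091]
orientation: [-0.005, 0.982, 0.186, -0.001]
wrist_force: [0.7, -0.4, 0.7]
finger_gap: 0.0851
grip_force: 0.0
```

Call:
arm_command --moves '[1,0,0,0,0,0,-0.18,1,0,0,0,0,0,-0.18,1,0,0,0,0,0,-0.18,1,0,0,0,0,0,-0.18,1,0,0,0,0,0,-0.18,1,0,0,0,0,0,-0.18,1,0,0,0,0,0,-0.18,1,0,0,0,0,0,-0.18]'

```text
clock: 3.8
tcp_pos: [0.5055, 0.2862, 0.2091]
orientation: [-0.004, 0.614, 0.789, 0.002]
wrist_force: [0.1, -0.5, 0.1]
finger_gap: 0.0853
grip_force: 0.0
```

Call:
arm_command --moves '[0.2,0,0,40,0,0,-0.13,0.2,0,0,40,0,0,0,0.2,0,0,40,0,0,0,0.2,0,0,0,0,0,0]'

```text
clock: 4.3
tcp_pos: [0.5022, 0.2862, 0.086]
orientation: [-0.006, 0.564, 0.826, -0.0]
wrist_force: [-0.6, -0.4, 0.3]
finger_gap: 0.0512
grip_force: 0.0
```

```bash
python3 - <<'E'
from h import *
t,q=tool(); print(t,q.as_matrix().round(3).tolist(),get_state()["finger_gap"])
print("need in tool", ((q.inv().apply(np.array([.5122,.3023,.016])-t))*1e3).round(1))
E
```

```text
[0.50224322 0.28617786 0.08604307] [[-0.363, 0.932, -0.01], [0.932, 0.363, 0.006], [0.01, -0.007, -1.0]] 0.05122333789990988
need in tool [10.7 15.6 70. ]
```

Call:
arm_command --moves '[0.2,10.5,15.5,0,-0.007,-0.01,0,0.2,0,0,20,0,0,0,0.2,0,0,20,0,0,0,0.2,0,0,0,0,0,0]'

```text
clock: 4.8
tcp_pos: [0.5158, 0.3027, 0.0497]
orientation: [0.002, 0.564, 0.826, 0.002]
wrist_force: [-0.4, -0.2, 0.3]
finger_gap: 0.051
grip_force: 0.0
```

```bash
python3 - <<'E'
from h import *
t,q=tool(); print(t,q.as_matrix().round(3).tolist())
print("need in tool", ((q.inv().apply(np.array([.5122,.3023,.016])-t))*1e3).round(1))
p,d=read_camera("side"); cv2.imwrite("pics/s1.png",cv2.resize(p[270:430,130:330],None,fx=4,fy=3.75,interpolation=2))
E
```

```text
[0.51580862 0.3027477  0.04967437] [[-0.363, 0.932, 0.006], [0.932, 0.363, 0.002], [-0.0, 0.006, -1.0]]
need in tool [ 0.9 -3.7 33.7]
```

View pics/s1.png

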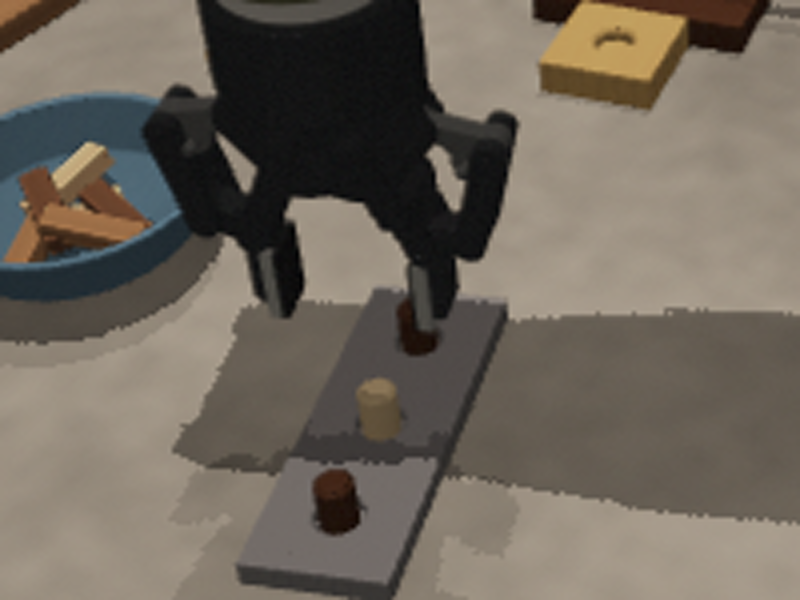

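The fingers straddle the bone button at crop (378,405), well clear of the walnuts and the bowl. Going down.

Call:
arm_command --moves '[0.2,1,-3.5,14,0,0,0,0.2,0,0,14,0,0,0,0.2,0,0,5,0,0,0,0.2,0,0,0,0,0,0]'

```text
clock: 5.35
tcp_pos: [0.512, 0.3023, 0.0154]
orientation: [0.002, 0.564, 0.826, 0.002]
wrist_force: [-0.3, -0.0, 0.5]
finger_gap: 0.0513
grip_force: 0.0
```

Call:
arm_command --moves '[-0.3,0,0,0,0,0,0,-0.5,0,0,0,0,0,0,-1,0,0,0,0,0,0,-1,0,0,0,0,0,0,-1,0,0,0,0,0,0,-1,0,0,0,0,0,0]' --newtons 20

```text
clock: 6.1
tcp_pos: [0.5125, 0.3025, 0.0161]
orientation: [0.002, 0.564, 0.826, 0.003]
wrist_force: [0.2, 0.1, -0.5]
finger_gap: 0.0001
grip_force: 0.0
```

```bash
python3 - <<'E'
from h import *
p,d=read_camera("side"); cv2.imwrite("pics/s2.png",cv2.resize(p[290:430,130:330],None,fx=4,fy=4,interpolation=2))
E
```

```text
(no output)
```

View pics/s2.png

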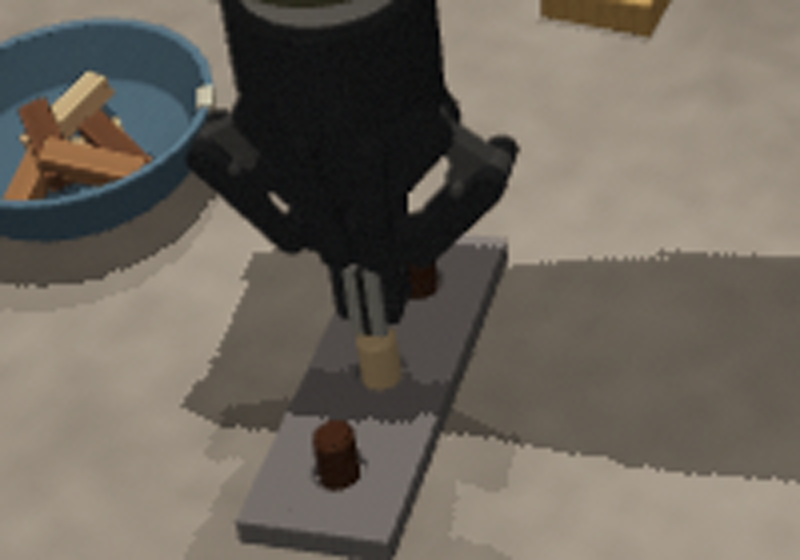

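The fingers closed empty: their tips end at crop (372,333), over or behind the top of the button, which is still standing at (380,360). I'll check this against the depth.

```bash
python3 - <<'E'
from h import *
p,d=read_camera("side"); P=cloud("side",d); t,q=tool(); print(t,get_state()["finger_gap"])
print("tcp proj",proj("side",[t, t+q.apply([0,0,-.02]), [.512,.302,.032],[.512,.302,.006]]).round(1))
for v in range(360,392,2): print(v,[(P[v,u]*1e3).round().astype(int).tolist() for u in(220,223,225)], p[v,223])
p2,d2=read_camera("top"); P2=cloud("top",d2)
for v in (250,255,258,261,264): print("top",v,[(P2[v,u]*1e3).round().astype(int).tolist() for u in(151,156,160)],p2[v,156])
E
```

```text
[0.51249703 0.30249754 0.01610903] 4.621509687525239e-05
tcp proj [[224.6 380.2]
 [223.3 371.5]
 [223.9 373.2]
 [225.7 384.4]]
360 [[507, 311, 72], [502, 309, 72], [503, 304, 68]] [68 73 75]
362 [[507, 311, 68], [503, 309, 68], [504, 304, 63]] [68 74 76]
364 [[509, 310, 62], [503, 310, 64], [504, 305, 59]] [68 73 75]
366 [[510, 310, 57], [505, 309, 58], [503, 306, 57]] [68 74 76]
368 [[509, 311, 54], [506, 308, 53], [503, 307, 53]] [67 74 75]
370 [[510, 311, 49], [506, 309, 49], [501, 309, 51]] [67 72 74]
372 [[509, 313, 47], [505, 311, 46], [503, 308, 45]] [66 72 74]
374 [[516, 307, 33], [510, 306, 35], [509, 302, 32]] [ 67  89 104]
376 [[514, 310, 32], [508, 309, 34], [507, 306, 32]] [ 69  94 111]
378 [[514, 311, 28], [509, 308, 28], [506, 307, 29]] [60 83 99]
380 [[514, 310, 23], [509, 309, 25], [506, 308, 25]] [59 81 96]
382 [[518, 308, 15], [508, 311, 22], [507, 308, 20]] [59 82 96]
384 [[521, 306, 6], [510, 310, 16], [508, 308, 15]] [60 82 97]
386 [[513, 314, 14], [509, 311, 13], [507, 309, 12]] [59 81 96]
388 [[511, 316, 12], [507, 314, 12], [505, 312, 11]] [55 57 61]
390 [[508, 320, 13], [503, 319, 14], [501, 317, 13]] [56 57 61]
top 250 [[506, 263, 194], [538, 308, 14], [538, 300, 13]] [58 61 65]
top 255 [[499, 266, 181], [519, 292, 63], [528, 299, 10]] [25 27 28]
top 258 [[494, 268, 173], [509, 285, 86], [522, 300, 5]] [27 29 30]
top 261 [[496, 282, 125], [507, 291, 62], [513, 295, 23]] [7 8 9]
top 264 [[495, 291, 95], [495, 280, 99], [508, 297, 11]] [ 7 12 16]
```

```bash
python3 - <<'E'
from h import *
p,d=read_camera("side"); P=cloud("side",d); t,q=tool()
L=q.inv().apply((P-t).reshape(-1,3)).reshape(P.shape)*1e3
# finger pixels: within 30mm laterally, 15-70mm behind the tcp
for v in (350,355,360,364,367,370,371,372,373,374):
    m=(abs(L[v,:,0])<25)&(abs(L[v,:,1])<45)&(L[v,:,2]<-18)&(L[v,:,2]>-75); u=np.nonzero(m)[0]
    if len(u): print(v,u.min(),u.max(),"x",np.median(L[v,u,0]).round(1),"y",L[v,u,1].min().round(1),L[v,u,1].max().round(1),"z",np.median(L[v,u,2]).round(1))
for z in (.050,.078,.083): 
    for u,v in((200.75,354),(237,358)): print(z,((R.from_quat([.564,.826,0,0]).inv().apply(atz("side",u,v,z)-[.5158,.3027,z]))*1e3).round(1))
E
```

```text
350 198 219 x 8.0 y 1.6 31.3 z -72.9
355 211 238 x 10.4 y -31.7 11.7 z -67.7
360 213 232 x 6.5 y -14.6 12.2 z -53.4
364 214 231 x 6.3 y -14.3 11.4 z -44.3
367 214 230 x 7.1 y -13.7 12.0 z -38.1
370 217 229 x 8.9 y -13.1 5.9 z -32.6
371 218 227 x 8.4 y -8.0 4.6 z -30.4
372 218 226 x 9.4 y -7.1 4.3 z -29.1
373 219 226 x 8.8 y -7.0 3.6 z -25.9
0.05 [-18.6  39.4  -0. ]
0.05 [-17.4 -22.1  -0. ]
0.078 [ 8.1 26.   0. ]
0.078 [  9.2 -32.5   0. ]
0.083 [12.9 23.6  0. ]
0.083 [ 14.  -34.4   0. ]
```

Both pictures show the real tips about 27 mm above the reported TCP, with the lateral position fine. I'll open, lower in steps while watching the force, and re-measure.

Call:
arm_command --moves '[0,0,0,0,0,0,0,0,0,0,0,0,0,0,0,0,0,0,0,0,0,0,0,0,6,0,0,0,0,0,0,6,0,0,0,0,0,0,0,0,0,0]'

```text
clock: 7.05
tcp_pos: [0.5118, 0.3022, 0.0032]
orientation: [0.002, 0.564, 0.826, 0.002]
wrist_force: [1.4, -0.0, -0.1]
finger_gap: 0.043
grip_force: 0.0
```

Call:
arm_command --moves '[0,0,0,5,0,0,0,0,0,0,5,0,0,0,0,0,0,0,0,0,0]'

```text
clock: 7.42
tcp_pos: [0.5122, 0.3023, -0.0065]
orientation: [0.002, 0.564, 0.826, 0.002]
wrist_force: [-0.2, 0.5, -0.2]
finger_gap: 0.0426
grip_force: 0.0
```

```bash
python3 - <<'E'
from h import *
s=get_state(); print(s["wrist_force"],s["tcp_pos"],s["finger_gap"])
p,d=read_camera("side"); cv2.imwrite("pics/s3.png",cv2.resize(p[310:430,150:310],None,fx=4.8,fy=4.8,interpolation=2))
E
```

```text
[-0.19709116  0.54591661 -0.19650702] [ 0.51216201  0.30232394 -0.00648557] 0.04257424913350379
```

View pics/s3.png

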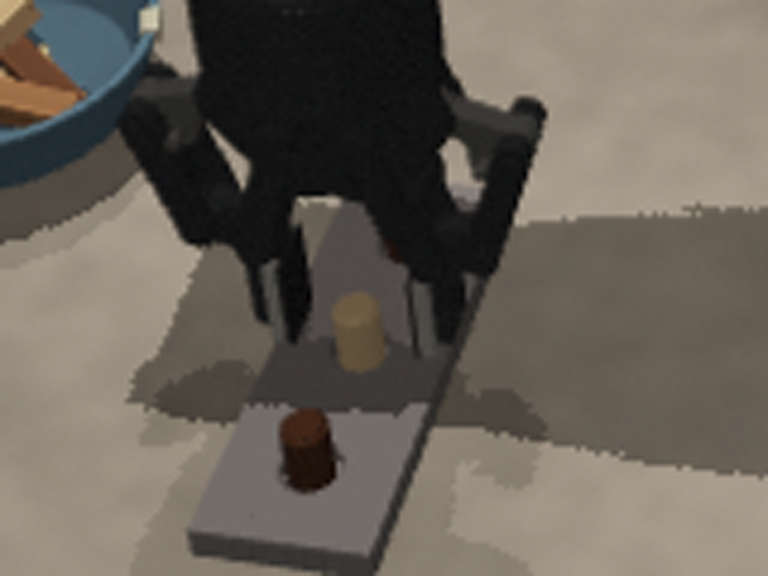

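The button at crop (357,330) stands between the finger tips (285,340) and (425,355), so the offset is real. Lowering 4 mm more and closing.

Call:
arm_command --moves '[0,0,0,4,0,0,0,-0.5,0,0,0,0,0,0,-1,0,0,0,0,0,0,-1,0,0,0,0,0,0,-1,0,0,0,0,0,0,-1,0,0,0,0,0,0]' --newtons 20

```text
clock: 8.22
tcp_pos: [0.5127, 0.3026, -0.0097]
orientation: [0.002, 0.564, 0.826, 0.003]
wrist_force: [-1.6, -0.3, 2.4]
finger_gap: 0.0151
grip_force: 20.4
```

Call:
arm_command --moves '[-1,0,0,-5,0,0,0,-1,0,0,-15,0,0,0,-1,0,0,-25,0,0,0,-1,0,0,-25,0,0,0,-1,0,0,0,0,0,0]'

```text
clock: 8.85
tcp_pos: [0.5146, 0.3034, 0.0634]
orientation: [0.004, 0.564, 0.826, 0.005]
wrist_force: [0.5, 0.7, 0.2]
finger_gap: 0.0152
grip_force: 19.5
```

```bash
python3 - <<'E'
from h import *
t,q=tool(); yaw=np.arctan2(*q.as_matrix()[1::-1,0]); print(t,yaw,q.as_matrix().round(3).tolist())
print("need in tool", (q.inv().apply(np.array([.5739,.0321,.0663])-t)*1e3).round(1))
E
```

```text
[0.51457446 0.30340851 0.06341566] 1.9426078031640661 [[-0.363, 0.932, 0.012], [0.932, 0.363, 0.005], [-0.0, 0.013, -1.0]]
need in tool [-274.3  -43.3   -3.4]
```

Call:
arm_command --moves '[-1,-45,-7,0,0,0,0,-1,-45,-7,0,0,0,0,-1,-45,-7,0,0,0,0,-1,-45,-7,0,0,0,0,-1,-45,-7,0,0,0,0,-1,-45,-8,0,0,0,0,-1,0,0,0,0.013,0,0.16,-1,0,0,0,0,0,0]'

```text
clock: 9.85
tcp_pos: [0.5701, 0.0346, 0.0594]
orientation: [-0.002, 0.628, 0.778, -0.003]
wrist_force: [1.0, -0.2, -0.2]
finger_gap: 0.0148
grip_force: 19.5
```

```bash
python3 - <<'E'
from h import *
t,q=tool(); yaw=np.arctan2(*q.as_matrix()[1::-1,0]); print(t,yaw,q.as_matrix().round(3).tolist())
print("need in tool", (q.inv().apply(np.array([.5739,.0321,.0663])-t)*1e3).round(1))
for n in("side","top"):
    p,d=read_camera(n); cv2.imwrite(n+"1raw.png",p); np.save(n+"1.npy",d)
p=cv2.imread("side1raw.png"); print(proj("side",[[t[0],t[1],t[2]+.0157],[t[0],t[1],t[2]+.0417]]))
cv2.imwrite("pics/s4.png",cv2.resize(p[200:320,220:370],None,fx=5,fy=5,interpolation=2))
E
```

```text
[0.57013541 0.03457279 0.05937312] 1.7828549083710776 [[-0.21, 0.978, -0.007], [0.978, 0.21, -0.001], [0.0, -0.007, -1.0]]
need in tool [-3.2  3.1 -6.9]
[[282.59801225 259.44007373]
 [281.95226778 248.60374624]]
```

View pics/s4.png

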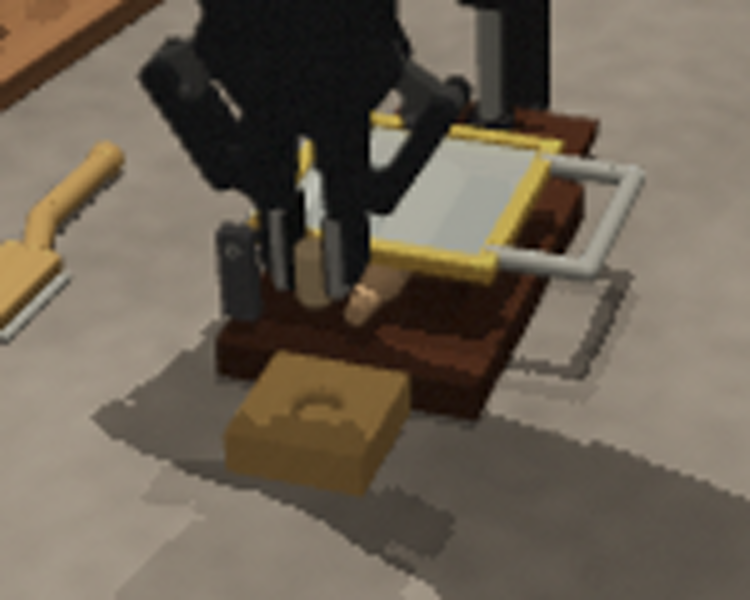

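The side view shows the button gripped upright, its foot at crop (314,303). The cup is below it at (320,405), and the hinge post and guard are clear of the fingers. Checking with depth how the button sits in the grip.

```bash
python3 - <<'E'
from h import *
from scipy.optimize import least_squares
t,q=tool(); P=cloud("side",np.load("side1.npy")); p=cv2.imread("side1raw.png").astype(int)
sub=p[247:262,278:288]; S=P[247:262,278:288]
m=(sub[...,2]-sub[...,0]>15)&(abs(S[...,1]-t[1])<.02)&(abs(S[...,0]-t[0])<.015)
Q=S[m]; print(m.sum(),Q.mean(0),Q[:,2].min(),Q[:,2].max())
o=least_squares(lambda c:np.hypot(Q[:,0]-c[0],Q[:,1]-c[1])-.008,t[:2],loss="soft_l1",f_scale=.001); print("button axis",o.x,"tcp",t, "tool",(q.inv().apply(np.r_[o.x,t[2]]-t)*1e3).round(1))
v,u=np.nonzero(m); print("cols",u.min()+278,u.max()+278,"rows",v.min()+247,v.max()+247)
# same depth method for the cup block: top edge check of z
B=P[283:292,272:296].reshape(-1,3); print("block z",np.median(B[:,2]))
E
```

```text
84 [0.56777617 0.03986941 0.09252448] 0.07718581280231163 0.11193017918800907
button axis [0.56768586 0.03404875] tcp [0.56986313 0.03553709 0.05949976] tool [-1.  -2.4  0. ]
cols 279 286 rows 247 260
block z 0.020230011106975643
```

Call:
arm_command --moves '[-1,-3.5,4,0,-0.007,0,0,-1,0,0,15,0,0,0,-1,0,0,15,0,0,0,-1,0,0,12,0,0,0,-1,0,0,8,0,0,0,-1,0,0,0,0,0,0]'

```text
clock: 10.7
tcp_pos: [0.5742, 0.0327, 0.0089]
orientation: [-0.0, 0.628, 0.778, -0.0]
wrist_force: [0.5, 0.7, -0.4]
finger_gap: 0.0149
grip_force: 19.5
```

```bash
python3 - <<'E'
from h import *
t,q=tool(); print(t,q.as_matrix().round(3).tolist())
print("need in tool", (q.inv().apply(np.array([.5745,.0330,-.003])-t)*1e3).round(1))
p,d=read_camera("side"); cv2.imwrite("pics/s5.png",cv2.resize(p[230:320,235:335],None,fx=6,fy=6,interpolation=2))
E
```

```text
[0.57418476 0.0327188  0.00892831] [[-0.21, 0.978, -0.001], [0.978, 0.21, 0.0], [0.0, -0.001, -1.0]]
need in tool [ 0.2  0.4 11.9]
```

View pics/s5.png

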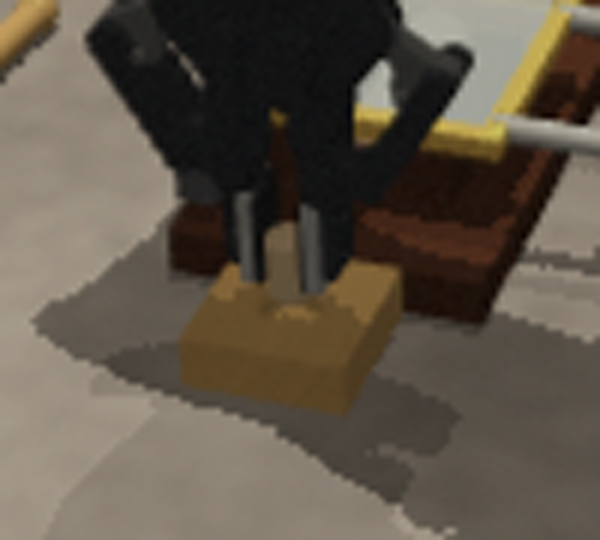

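The button foot is at crop (288,298), just over the hole, whose front rim shows at (295,312); part of the button is hidden by the right finger. It lines up to within about 1 mm, so I'm lowering it.

Call:
arm_command --moves '[-1,0,0,4,0,0,0,-1,0,0,4,0,0,0,-1,0,0,4,0,0,0,-1,0,0,0,0,0,0]'

```text
clock: 11.25
tcp_pos: [0.5751, 0.0326, -0.0018]
orientation: [0.001, 0.628, 0.778, 0.0]
wrist_force: [-0.0, 0.1, 2.0]
finger_gap: 0.015
grip_force: 21.1
```

Call:
arm_command --moves '[-1,0,0,1.5,0,0,0,-0.4,0,0,0,0,0,0,-0.4,0,0,0,0,0,0,-0.4,0,0,0,0,0,0,-0.3,0,0,-12,0,0,0,-0.3,0,0,-25,0,0,0,-0.3,0,0,-30,0,0,0,-0.3,0,0,-30,0,0,0]'

```text
clock: 12.25
tcp_pos: [0.5745, 0.0327, 0.0945]
orientation: [0.0, 0.628, 0.778, 0.0]
wrist_force: [-0.0, -1.3, 0.2]
finger_gap: 0.0302
grip_force: 0.0
```

Call:
arm_command --moves '[-0.3,-30,-10,0,0,0,0,-0.3,-35,-25,0,0,0,0,-0.3,-35,-30,0,0,0,0,-0.3,-15,-20,0,0,0,0,-0.3,0,0,0,0,0,0]'

```text
clock: 12.88
tcp_pos: [0.5149, -0.0988, 0.0937]
orientation: [0.0, 0.63, 0.777, 0.0]
wrist_force: [-0.0, -0.1, 0.3]
finger_gap: 0.03
grip_force: 0.0
```

```bash
python3 - <<'E'
from h import *
t,q=tool(); print(t,q.as_matrix().round(3).tolist(),get_state()["finger_gap"])
print("over the bar, grasp pt at .056+60", (q.inv().apply(np.array([.5045,-.0999,.070])-t)*1e3).round(1))
p,d=read_camera("side"); P=cloud("side",d)
w=np.vstack([p[225:315,235:395]]); cv2.imwrite("pics/s6.png",cv2.resize(w,None,fx=5,fy=5,interpolation=2))
pt,dt=read_camera("top"); cv2.imwrite("top2raw.png",pt); np.save("top2.npy",dt)
S=P[262:290,274:294].reshape(-1,3); m=(S[:,2]>.03)&(np.hypot(S[:,0]-.574,S[:,1]-.032)<.015); print("button top z",S[m,2].max(),S[m].mean(0))
E
```

```text
[ 0.51487723 -0.09875737  0.09370022] [[-0.207, 0.978, 0.0], [0.978, 0.207, -0.0], [-0.0, 0.0, -1.0]] 0.03001035525693876
over the bar, grasp pt at .056+60 [  1.  -10.4  23.7]
button top z 0.04061069532529249 [0.57274926 0.03577681 0.03600452]
```

View pics/s6.png

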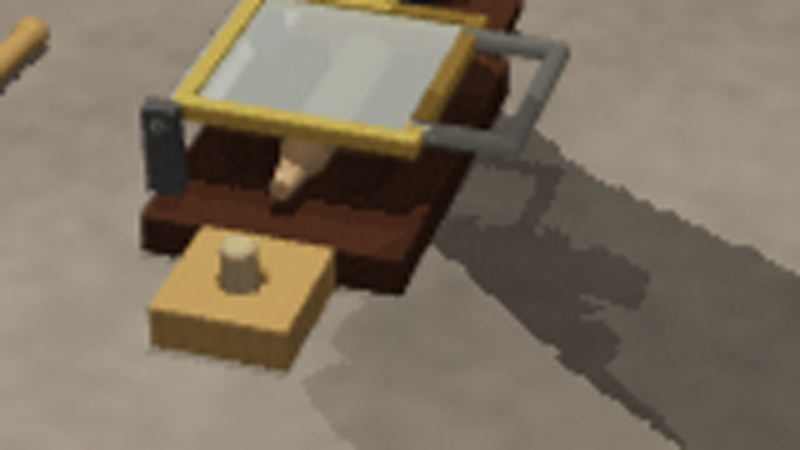

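The button stands upright down in the cup at crop (240,265), top about 38 mm above the bench; post, guard and bar look untouched. Next I'll move above the bar and check the alignment numerically.

Call:
arm_command --moves '[-0.3,1.5,-10,10,0,0,0,-0.3,0,0,15,0,0,0,-0.3,0,0,0,0,0,0]'

```text
clock: 13.35
tcp_pos: [0.5053, -0.0973, 0.0669]
orientation: [-0.001, 0.628, 0.778, -0.0]
wrist_force: [0.3, 0.5, 0.4]
finger_gap: 0.0299
grip_force: 0.0
```

```bash
python3 - <<'E'
from h import *
t,q=tool(); print(t,get_state()["finger_gap"])
p,d=read_camera("side"); P=cloud("side",d); p=p.astype(int)
L=q.inv().apply((P-t).reshape(-1,3)).reshape(P.shape)*1e3
for k in(-60,-50,-45,-40,-36,-33,-30,-27):
    m=(abs(L[...,0])<25)&(abs(L[...,1])<40)&(abs(L[...,2]-k)<2)
    y=np.sort(L[m][:,1]); print(k,m.sum(),"x",np.median(L[m][:,0]).round(1) if m.any() else "", y.round(0).astype(int).tolist()[::max(1,len(y)//14)])
# bar in the same frame (side pictures): pixels of grey with z .05-.065
m=(abs(P[...,2]-.058)<.006)&(abs(L[...,0])<28)&(abs(L[...,1])<20)
print("bar",m.sum(),np.median(L[m],0).round(1),np.percentile(L[m][:,1],[5,95]).round(1))
P=cloud("top",np.load("top0.npy")); L=q.inv().apply((P-t).reshape(-1,3)).reshape(P.shape)*1e3
m=(abs(P[...,2]-.060)<.005)&(abs(L[...,0])<28)&(abs(L[...,1])<20); print("bar top cam",m.sum(),np.median(L[m],0).round(1),np.percentile(L[m][:,1],[5,95]).round(1))
P=cloud("side",np.load("side0.npy")); L=q.inv().apply((P-t).reshape(-1,3)).reshape(P.shape)*1e3
m=(abs(P[...,2]-.060)<.005)&(abs(L[...,0])<28)&(abs(L[...,1])<20); print("bar side cam",m.sum(),np.median(L[m],0).round(1),np.percentile(L[m][:,1],[5,95]).round(1))
E
```

```text
[ 0.50532763 -0.09725252  0.06692124] 0.029853668175210752
-60 34 x 6.6 [-29, -28, -25, -23, -21, -20, -17, 13, 14, 14, 15, 16, 16, 17, 20, 23, 25]
-50 31 x 5.8 [-30, -29, -27, -24, -23, -21, -19, -18, -17, 14, 15, 16, 18, 20, 26, 28]
-45 25 x 6.7 [-29, -29, -29, -27, -26, -25, -24, -24, -22, -21, -19, -18, -17, 14, 14, 14, 14, 16, 17, 18, 20, 23, 24, 26, 28]
-40 29 x 5.9 [-29, -29, -28, -25, -23, -21, -19, 14, 14, 15, 17, 24, 25, 26, 28]
-36 29 x 6.5 [-29, -28, -23, -21, -20, -17, 14, 14, 15, 17, 19, 21, 24, 25, 28]
-33 22 x 6.3 [-25, -25, -24, -23, -22, -21, -20, -17, 14, 14, 14, 14, 15, 16, 17, 17, 18, 19, 23, 23, 24, 25]
-30 17 x 7.6 [-27, -25, -22, -22, -20, -18, 14, 14, 14, 14, 15, 15, 16, 17, 20, 23, 25]
-27 13 x 5.6 [-22, -22, -22, -19, 14, 14, 14, 14, 15, 15, 17, 20, 21]
bar 65 [ 0.3 -2.8  6.9] [-5.5  2. ]
bar top cam 124 [-0.4 -0.2  7.8] [-4.4  4.5]
bar side cam 66 [ 0.5 -2.6  6.7] [-5.8  2. ]
```

Call:
arm_command --moves '[-0.3,0,-1,15,0,0,0,-0.3,0,0,15,0,0,0,-0.3,0,0,15,0,0,0,-0.3,0,0,10,0,0,0,-0.3,0,0,0,0,0,0]'

```text
clock: 14.02
tcp_pos: [0.5041, -0.0983, 0.0122]
orientation: [-0.001, 0.628, 0.778, -0.0]
wrist_force: [0.2, 0.7, 0.2]
finger_gap: 0.0303
grip_force: 0.0
```

Call:
arm_command --moves '[-0.5,0,0,0,0,0,0,-0.7,0,0,0,0,0,0,-1,0,0,0,0,0,0,-1,0,0,0,0,0,0,-1,0,0,0,0,0,0,-1,0,0,0,0,0,0]' --newtons 25

```text
clock: 14.78
tcp_pos: [0.5057, -0.0987, 0.0137]
orientation: [0.001, 0.628, 0.778, 0.001]
wrist_force: [2.9, 0.5, 1.2]
finger_gap: 0.0093
grip_force: 24.4
```

Call:
arm_command --moves '[-1,0,0.8,-15.7,0,0,0,-1,0,2.5,-15.5,0,0,0,-1,0,4.1,-15.2,0,0,0,-1,0,0,0,0,0,0]'

```text
clock: 15.28
tcp_pos: [0.5122, -0.0972, 0.0601]
orientation: [0.001, 0.628, 0.778, 0.0]
wrist_force: [2.3, -0.6, -3.8]
finger_gap: 0.0092
grip_force: 24.5
```

Call:
arm_command --moves '[-1,0,5.6,-14.7,0,0,0,-1,0,7.1,-14,0,0,0,-1,0,8.6,-13.2,0,0,0,-1,0,9.9,-12.2,0,0,0,-1,0,11.1,-11.1,0,0,0,-1,0,12.2,-9.9,0,0,0,-1,0,13.2,-8.6,0,0,0,-1,0,0,0,0,0,0]'

```text
clock: 16.27
tcp_pos: [0.5757, -0.0836, 0.1451]
orientation: [-0.0, 0.629, 0.778, -0.002]
wrist_force: [-13.7, -2.9, 16.8]
finger_gap: 0.0091
grip_force: 25.9
```

```bash
python3 - <<'E'
from h import *
t,q=tool(); s=get_state(); print(t,s["wrist_force"],s["finger_gap"],s["grip_force"])
c,sn=np.cos(.206),np.sin(.206)
for n in("top","side"):
    p,d=read_camera(n); P=cloud(n,d); p=p.astype(int)
    hx,hy=P[...,0]-.5975,P[...,1]+.0804; X=c*hx+sn*hy; Y=-sn*hx+c*hy; Z=P[...,2]
    yel=(p[...,2]>p[...,0]*2)&(p[...,1]>p[...,0]*1.6)&(p[...,2]>90)&(abs(Y)<62)&(Z>.04)&(Z<.2)&(X>-.09)&(X<.07)
    if yel.sum()>10:
        x,z=X[yel]-.055,Z[yel]-.056; r=np.hypot(x,z); m=(r>.03)
        print(n,yel.sum(),"angle deg median",np.degrees(np.median(np.arctan2(z[m],-x[m]))).round(1),"max r",np.percentile(r,98), "far",np.degrees(np.median(np.arctan2(z[r>.085],-x[r>.085]))).round(1))
    b=(abs(P[...,0]-.574)<.02)&(abs(P[...,1]-.032)<.02)&(Z>.028)&(Z<.045); print("button",b.sum(),P[b].mean(0) if b.any() else "",Z[b].max() if b.any() else "")
E
```

```text
[ 0.57569273 -0.0835898   0.14514875] [-13.71204529  -2.93267467  16.830656  ] 0.009148097140324597 25.93779355287552
button 0  
side 237 angle deg median 56.6 max r 0.11238104873784227 far 57.4
button 51 [0.57273151 0.03559907 0.03542279] 0.03986866873263206
```

Call:
arm_command --moves '[-1,0,-1,-1.7,0,0,0,-1,0,0,0,0,0,0,-1,0,0,0,0,0,0,-1,0,0,0,0,0,0]'

```text
clock: 16.88
tcp_pos: [0.5753, -0.0836, 0.145]
orientation: [-0.0, 0.629, 0.778, -0.001]
wrist_force: [-5.7, -2.5, 7.6]
finger_gap: 0.0085
grip_force: 25.1
```

```bash
cat > ang.py <<'E'
from h import *
from scipy.optimize import minimize_scalar
t,q=tool(); s=get_state(); print(t,s["wrist_force"],s["finger_gap"],s["grip_force"])
p,d=read_camera("side"); P=cloud("side",d); p=p.astype(int)
# holder pose as the side camera alone sees it
a=.2045; h=np.array([.5963,-.0810]); D=P[...,:2]-h
X=np.cos(a)*D[...,0]+np.sin(a)*D[...,1]; Y=-np.sin(a)*D[...,0]+np.cos(a)*D[...,1]; Z=P[...,2]
yel=(p[...,2]>p[...,0]*2)&(p[...,1]>p[...,0]*1.6)&(p[...,2]>90)&(abs(Y)<.062)&(Z>.045)&(Z<.2)&(X>-.09)&(X<.07)
x,z,y=X[yel]-.055,Z[yel]-.056,Y[yel]; x=-x
for lo,hi in((-.06,-.045),(-.04,.04),(.045,.062)):
    m=(y>lo)&(y<hi)
    if m.sum()>15:
        A=np.c_[x[m],z[m]]; A0=A-A.mean(0); v=np.linalg.svd(A0)[2][0]; v*=np.sign(v[1]); print("y",lo,m.sum(),"slope deg",np.degrees(np.arctan2(v[1],v[0])).round(1),"ray deg",np.degrees(np.median(np.arctan2(z[m],x[m]))).round(1),"r",np.hypot(*A.mean(0)).round(3))
E
python3 ang.py
```

```text
[ 0.57526459 -0.08361826  0.14503421] [-5.66948295 -2.53858114  7.62804011] 0.008456794365528843 25.101077556610107
y 0.045 146 slope deg 58.2 ray deg 59.3 r 0.064
```

Call:
arm_command --moves '[-1,0,-0.6,-1.2,0,0,0,-1,0,0,0,0,0,0,-1,0,0,0,0,0,0,-1,0,0,0,0,0,0,-1,0,0,0,0,0,0,-1,0,0,0,0,0,0]'

```text
clock: 17.68
tcp_pos: [0.5769, -0.0832, 0.1461]
orientation: [0.001, 0.628, 0.778, 0.0]
wrist_force: [0.5, -4.1, -4.1]
finger_gap: 0.0089
grip_force: 24.3
```

```bash
python3 ang.py && python3 ang.py && python3 - <<'E'
from h import *
p,d=read_camera("side"); P=cloud("side",d)
b=(abs(P[...,0]-.574)<.02)&(abs(P[...,1]-.032)<.02)&(P[...,2]>.028)&(P[...,2]<.045); print(P[b].mean(0),P[b][:,2].max())
E
```

```text
[ 0.57690436 -0.08316707  0.14613622] [ 0.45911403 -4.08248437 -4.12768159] 0.008856897971423344 24.291865825653076
y 0.045 148 slope deg 59.1 ray deg 59.9 r 0.063
[ 0.5769093  -0.08317021  0.146158  ] [ 0.85923347 -4.730777   -3.73683267] 0.008717164701691937 24.265484511852264
y 0.045 147 slope deg 59.0 ray deg 60.0 r 0.064
[0.57259851 0.03591438 0.03536634] 0.040490628307485066
```

The guard is at about 60° and steady, with low wrist force, a 24 N grip, and the button down in the cup. Handing in.

```bash
python3 -c "from workcell import *; print(hand_in())"
```

```text
the job is handed in; nothing more can be done
None
```

I handed the job in with the bone button standing down in the brass cup and the gripper still holding the guard open at about 60° by camera measurement; no verdict came back.

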